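# Show the webcam the lamp under a bolted-down circuit board with an inspection mirror

### The arm

A 7-joint arm with a two-finger parallel gripper is mounted at the origin on a cart in front of the work surface, level with it; the furniture and walls round the work are solid. World frame = base frame: x ahead of the robot, y to its left, z up, the work surface at z = 0. Lengths are in m, angles in rad, forces in N, time in s.
With the tool pointing down it reaches from about 0.4 to 0.875 m from the base axis. Payload 6.5 kg.
Tool frame: the origin (TCP) lies on the centre line of the jaws, within the pads' length; the fingertips stand 8 mm ahead of it and the grasp point (between the pads) lies 11 mm behind it; z points along the fingers, y is the line along which they close (so a half turn about z gives the same grasp; the last joint's range is limited). The gripper opens to 85 mm and grips with 20 to 120 N. Pads are 22 mm wide; open, the fingers measure 114 mm over their backs; the gripper's body (76 mm by 85 mm) begins 54 mm behind the grasp point. The pads swing forward as they close: fully open they stand 13 mm farther back than shut.
Start: joints at [-1.387, 0.536, -0.004, 1.538, 0.003, 1.067, -0.071], TCP at [0.161, 0.63, 0.239] pointing down, gripper open.
Joint ranges: [-2.7, 2.7], [-0.37, 2.16], [-1.27, 1.26], [0.24, 2.4], [-1.31, 4.45], [0.19, 1.91], [-2.76, 2.76]. Speed limits (rad/s): [2.39, 2.39, 3.14, 3.14, 3.14, 3.14, 3.14].

### API

Orientations are given as [roll, pitch, yaw] about the fixed x, y, z axes, in that order (R = Rz(yaw) Ry(pitch) Rx(roll)).
In Python, from bench import * gives the robot as it stands. The module is installed in compiled form; this text tells all that it offers.
- The arm moves only by the tool step_arm, never from a script. Its argument "targets" is a list of rows, each a list of 7 numbers: the turn, a rotation vector about the tool's x, y, z in degrees, then the shift along the tool's x, y, z in m, then the opening, from 0 (shut) to 1 (fully open). A call has exactly 10 rows; each row is the pose to reach, as a shift and turn from the pose commanded when the call began, along the tool's axes at that moment; what a row does not reach only later rows make up. A row lasts 1/12 s, in which the tool goes at most 41.7 mm and 7.16 degrees, less where a joint would pass 70% of its speed; a pose out of reach is approached as far as the arm can. A call with a gripper value outside its range is refused whole. The fingers move at their own pace and stop on an object; "newtons" is the grip in N (left out, the last holds). Time passes only in rows, so rows that repeat a pose let the fingers close, or fill a call up. It gives the time, the measured TCP pose, the force, the opening and the grip force at its end, in the units of the state.
- sense(): the state, without advancing time (a new reading comes with each control period).
- grab_frame(name): name is "scene" or "side" or "wrist"; returns (picture, depth): 400x640x3 uint8, red, green, blue; 400x640 float32, m along the optical axis (not along the pixel's ray), 0 where there is no reading.
- camera_params(name): a dict with "camera_matrix" (3x3 intrinsics, pixels), "k1" (the pictures are not rectified: a ray, as slopes to the right and down, at radius r is drawn at 1 + k1 r^2 times it, then the intrinsics apply), "camera_from_world" (4x4, takes a point from world to camera coordinates); the wrist camera has in their place "T_tool_cam" (4x4, takes a point from camera to tool coordinates, whose origin is the TCP and whose axes are the flange's). Camera axes: x right, y up, looking along -z (the intrinsics and any distortion apply to the point x, -y, -z); pixel columns grow to the right and rows downward; lengths in m; the calibration is good to about 2 mm. A picture is of the moment at which its call begins: read the wrist's pose just before it. camera_params takes no time and is no camera call.
- job_done(): hands the job in; it is judged then, once.
Trained networks look in the newest picture that a camera, given by its name, has taken for a name from the list of things; names that differ only in an ending like _2 or _b are one class to them, and where a whole thing is asked for, a point or a joint stands for the part that bears it (a point fixed in the world has none). Each returns a list of dicts, best first, with "conf" (0 to 1); they miss things now and then, are a little off and sometimes report something else, mostly with a low value. They report only what shows in the picture. A call takes as long as a camera call. They do not tell look-alikes from the thing itself.
- look_for(camera, target): "box" ([left, top, right, bottom] in pixels, round what is visible of it).
- outline_of(camera, target): "region" (400x640 bool, what is visible of it) and "box" ([left, top, right, bottom] in pixels, round what is visible of it).
The state is a dict: "time": time; "joints": joint angles; "qvel": joint speeds; "joint_efforts": joint torques, N m; "tcp_pos": TCP position; "tcp_rot": TCP orientation; "contact_force": force on the tool from outside, world axes, zero at the start; "wrist_torque": the same for the moment, N m; "finger_gap": finger opening in m; "gripper_force": force on a finger pad.
Only numpy, scipy, OpenCV 4.12 (cv2) and the standard library are available. Lean on these libraries where they do the work, as an engineer would, in place of code of your own. Each camera call takes 0.05 s, during which the arm holds its last target. There are 200 camera calls.

### The job

The circuit board is bolted into its test jig and its status lamp sits on the underside, out of the webcam's sight: first switch the jig on by pushing the toggle on top of its grey housing all the way over, away from the robot. Then pick up the inspection mirror by its black grip, bring the glass in under the board, straight below the lamp and level with the webcam's lens, and angle it so that the webcam, looking across level, sees the lamp reflected in the glass. Finish while holding the mirror still at that angle in the air: do not let go, do not knock the mirror against the jig, and leave the webcam and the other things on the desk where they are.

Things in the scene. Friction and masses are not known exactly. Their poses are not given: they have to be found in the camera images.
- jig: Board test jig, fixed. Origin on the desk straight below the lamp; x axis from board to grey housing (about away from the robot), y left, z up. Dark base plate x +37 to +138, y +-80 mm, 12 mm high; grey housing x +55 to +117, y +-52 mm, to z 150 mm, toggle on top. Below board and rails, in front of (robot side of) the base plate, all is open desk.
- board (a point): Middle of the top of the green circuit board: 84 mm (jig x) by 104 mm (jig y), top z 142, underside z 139 mm, parts on it up to z 159 mm. Two aluminium rails (10 x 10 mm, y +-46 mm, z 126 to 136 mm, x -48 mm to the housing) carry it. A blue round capacitor (16 mm across and high) stands on its middle, exactly above the lamp.
- lamp (a point): The lower tip of the small red status lamp (8 mm across) on the underside of the board, at its middle, 134 mm above the desk; it looks straight down and cannot be seen from above.
- toggle (a joint): The steel toggle lever on top of the jig's housing (rad). 0: leaning 0.5 rad towards the board and robot; 1.0: leaning 0.5 rad away from the robot (jig's +x), on. It starts between 0 and 0.15, stays where it is left, and turns about the jig's y axis.
- toggle_tip (a point): The tip of the toggle lever, 44 mm from its hinge, which lies 155 mm above the desk at the jig's x +88 mm, y 0. The lever is a round steel bat, 7 mm thick at the foot and 12 mm near the tip; a light push (about 2 N at the tip) turns it.
- mirror: Loose inspection mirror, about 0.14 kg, 234 mm long, lying on the desk. Origin in the middle under its straight black grip; x axis along the handle to the glass, z up as it lies. Glass centre at x +145, y 0, z +14.5 mm. Round head 56 mm across, 5 mm thick, rigid on a thin rod: as it lies the glass faces up and 20 degrees to the mirror's own -y side (right, seen from the grip end).
- grip (a point): Middle of the mirror's black rubber grip, on its axis, 7 mm above its underside: a square bar 110 mm long (55 mm each way along the handle), 14 mm wide and 14 mm high. Held level and turned 25 degrees further about the handle, towards the side to which the glass leans already, the glass faces 45 degrees up.
- glass (a point): The centre of the mirror glass, on its reflecting face. z axis: out of the glass (its normal); x axis: along the handle, away from the grip; y in the glass plane.
- webcam: The black webcam on its clip foot, 55 x 75 x 66 mm, loose on the desk to the right of the jig (0.17 to 0.24 m from the lamp), looking in under the board. Origin in the middle under its foot; it looks along its own -x axis, level.
- lens (a point): The middle of the webcam's lens, 52 mm above the desk.
- marker: A marker pen on the desk, front right; leave it.
- glue_tube: A glue tube on the desk left of the jig; leave it.
- hex_key: A hex key on the desk at the front edge; leave it.
Mind the look-alikes: they are no part of the job. There is more than one size of the webcam; the job needs the larger.

How it is judged:
On the way, in this order (a step that is already met when the one before it is completed fails the run):
1. the jig is switched on: the toggle is pushed over (value of joint toggle above 0.8 rad), for 0.2 s.
2. the mirror is lifted off the desk in the gripper (height (world z) of mirror above 0.02 m and height (world z) of glass above 0.03 m and contact force between the fingers and mirror above 1 N), for 0.2 s.
At the end, for the whole second after the job is handed in: Toggle above 0.8 rad. Mirror gripped, off the desk, still, touching neither jig nor webcam; glass centre within 15 mm of plumb below the lamp, 37-67 mm up, facing 45 +-7 degrees up towards the webcam, handle square to the line to the lens (28 mm). Webcam moved < 12 mm, other things < 30 mm (value of joint toggle above 0.8 rad and contact force between the fingers and mirror above 1 N and contact force between mirror and jig below 0.1 N and contact force between mirror and webcam below 0.1 N and height (world z) of mirror above 0.02 m and horizontal distance between glass and lamp below 0.015 m and height (world z) of glass between 0.037 and 0.067 m and angle between glass's own z axis and vertical between 0.665 and 0.905 rad and x of lens in the frame of glass between -0.028 and 0.028 m and z of lens in the frame of glass above 0.08 m and linear speed of mirror below 0.02 m/s and angular speed of mirror below 0.15 rad/s); the arm keeps its last pose, push and grip.
It fails at once if the mirror is knocked against the jig (contact force between mirror and jig above 3 N).
It fails at once if the webcam is shifted by more than 12 mm (distance of webcam from where it was at the start of the episode above 0.012 m).
It fails at once if another thing on the desk is pushed away by more than 3 cm (distance of any of marker, glue_tube, hex_key from where it was at the start of the episode above 0.03 m).
It also fails if it takes over 48 s, if anything falls off the work surface, if the arm or the gripper's body presses on something with over 40 N, if the wrist force passes 120 N, or if a joint passes its speed limit or range.

## Working session

There is one attempt and no reset: what is moved stays moved. The work goes in short steps, Python scripts to look and compute and a tool call to move; the robot and the scene stay as the last step left them, time stands still between calls to the robot, and variables do not carry over. Pictures are saved under pics/ and viewed, at most 10 in all, crops included, and the job is handed in when it is done.

Besides the shell and the picture viewer there is one more tool, called as name([rows], argument=value, ...), one row to a line, values as JSON. step_arm: Moves the arm, as the interface text tells. Its arguments: {"type":"object","properties":{"targets":{"type":"array"},"newtons":{"type":"number"}},"required":["targets"]}

```bash
mkdir -p pics
cat > h.py <<'E'
from bench import *
import numpy as np, cv2
from scipy.spatial.transform import Rotation as Ro
def tcpT():
    s=sense(); T=np.eye(4); T[:3,:3]=Ro.from_euler('xyz',s['tcp_rot']).as_matrix(); T[:3,3]=s['tcp_pos']; return T
def cloud(name,Tt=None):
    """returns picture, HxWx3 world points"""
    if name=='wrist': Tt=tcpT()
    im,d=grab_frame(name); p=camera_params(name); K=np.array(p['camera_matrix'])
    u,v=np.meshgrid(np.arange(640),np.arange(400))
    x=(u-K[0,2])/K[0,0]; y=(v-K[1,2])/K[1,1]
    k=p['k1']; a,b=x.copy(),y.copy()
    for _ in range(8):
        f=1+k*(a*a+b*b); a,b=x/f,y/f
    P=np.stack([a*d,-b*d,-d,np.ones_like(d)],-1)
    W=Tt@np.array(p['T_tool_cam']) if name=='wrist' else np.linalg.inv(np.array(p['camera_from_world']))
    P=(P@W.T)[...,:3]; P[d==0]=np.nan
    return im,P
def save(n,im): cv2.imwrite('pics/'+n,cv2.cvtColor(im,cv2.COLOR_RGB2BGR))
E
python3 - <<'E'
from h import *
for c in ('scene','side'):
    im,P=cloud(c); save(c+'0.png',im); np.savez(c+'0.npz',im=im,P=P)
    for t in ('mirror','grip','glass','webcam','jig','board','toggle','marker','glue_tube','hex_key'):
        for r in outline_of(c,t)[:3]:
            m=r['region']; q=P[m]; print(c,t,round(r['conf'],2),np.round(r['box']),np.round(np.nanmedian(q,0),3),np.round(np.nanmax(q[:,2]),3))
print(sense())
E
```

```text
scene mirror 0.85 [210. 199. 288. 260.] [0.516 0.117 0.012] 0.024
scene grip 0.7 [211. 199. 286. 262.] [0.515 0.117 0.012] 0.024
scene webcam 0.89 [438. 259. 474. 300.] [ 0.612 -0.322  0.044] 0.069
scene webcam 0.73 [392. 273. 416. 303.] [ 0.543 -0.255  0.03 ] 0.047
scene jig 0.62 [307. 160. 399. 254.] [ 0.631 -0.103  0.137] 0.195
scene board 0.88 [310. 162. 399. 254.] [ 0.63  -0.103  0.138] 0.197
scene toggle 0.43 [356. 161. 360. 171.] [ 0.647 -0.082  0.187] 0.197
scene marker 0.72 [330. 326. 411. 341.] [ 0.433 -0.249  0.012] 0.018
scene marker 0.38 [245. 285. 282. 304.] [ 0.386 -0.04   0.003] 0.006
scene glue_tube 0.77 [290. 179. 324. 207.] [0.691 0.096 0.016] 0.03
scene hex_key 0.62 [244. 285. 284. 306.] [ 0.392 -0.043  0.002] 0.008
scene hex_key 0.24 [354. 159. 360. 173.] [ 0.647 -0.081  0.185] 0.195
side mirror 0.63 [262. 184. 337. 202.] [0.477 0.118 0.013] 0.142
side grip 0.81 [258. 186. 337. 205.] [0.479 0.117 0.012] 0.144
side glass 0.89 [263. 182. 338. 204.] [0.465 0.118 0.014] 0.024
side webcam 0.74 [326. 283. 345. 308.] [ 0.545 -0.255  0.033] 0.047
side webcam 0.73 [365. 2
[... 317 characters left out ...]
': 1.1, 'joints': array([-1.38721248,  0.53636659, -0.00438942,  1.5379209 ,  0.00258013,
        1.06729231, -0.0711977 ]), 'qvel': array([ 0.00069309,  0.000626  , -0.0003089 , -0.00019055,  0.00019674,
       -0.00045915,  0.00070421]), 'joint_efforts': array([ 1.37413363e-04, -5.83340085e+01,  1.04808848e+00, -2.59442550e+01,
        1.24561726e-02,  1.80550134e-03, -5.69612922e-06]), 'tcp_pos': array([0.16067392, 0.62981516, 0.23930348]), 'tcp_rot': array([3.14157303e+00, 1.55364849e-05, 2.89182900e+00]), 'contact_force': array([ 0.93236543, -0.92565203,  0.91317508]), 'wrist_torque': array([ 0.05702233, -0.07839837,  0.04462928]), 'gripper_force': 0.0, 'finger_gap': 0.0854311953341261}
```

Run:
```python
from h import *
a=np.load('scene0.npz');b=np.load('side0.npz')
save('c0.png',cv2.resize(a['im'][145:355,190:490],None,fx=2.6,fy=2.6,interpolation=2))
save('c1.png',cv2.resize(b['im'][140:350,240:440],None,fx=2.8,fy=2.8,interpolation=2))
```

```text
(no output)
```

View pics/c0.png

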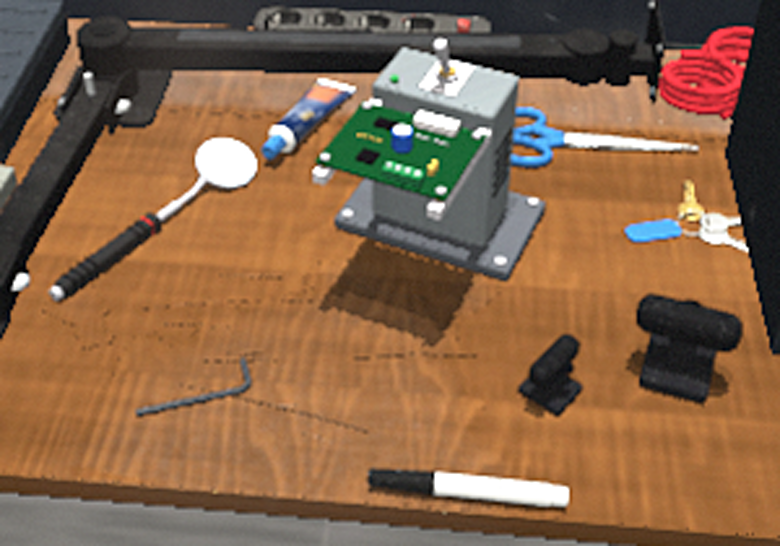

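View pics/c1.png

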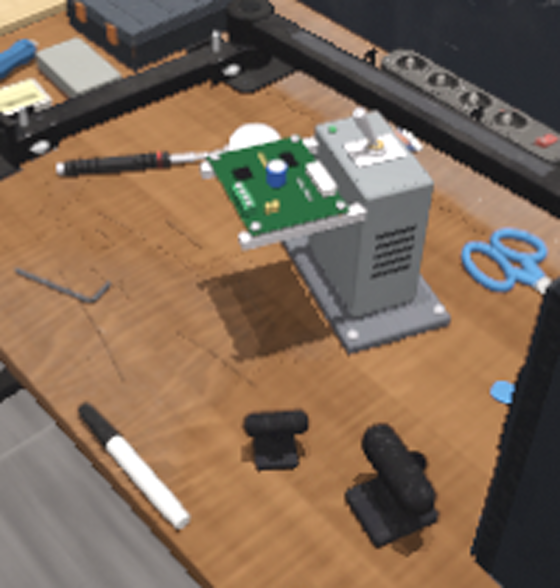

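Run:
```python
from h import *
for c in ('scene','side'):
    f=np.load(c+'0.npz'); im=f['im'].astype(int);P=f['P']
    R,G,B=im[...,0],im[...,1],im[...,2]; z=P[...,2]
    near=(np.hypot(P[...,0]-.63,P[...,1]+.1)<.16)
    g=near&(G>R+25)&(G>B+15)&(abs(z-.142)<.006)
    r=cv2.minAreaRect((P[g][:,:2]*1000).astype(np.float32)); print(c,'board',g.sum(),r,np.nanmedian(P[g],0))
    b=near&(B>R+60)&(z>.145); q=P[b]; print(' cap',b.sum(),np.nanmean(q,0),np.nanmedian(q[q[:,2]>.156],0))
    h=near&(abs(z-.151)<.003)&(abs(R-G)<25)&(P[...,0]>.6)
    if h.sum()>20: print(' housing top',h.sum(),cv2.minAreaRect((P[h][:,:2]*1000).astype(np.float32)),np.median(P[h],0))
    t=near&(z>.168); print(' lever',t.sum(),np.nanmean(P[t],0) if t.any() else '', P[t][np.argsort(P[t][:,2])[-3:]] if t.any() else '')
    m=(abs(P[...,0]-.52)<.16)&(abs(P[...,1]-.13)<.12)&(z>.006)&(z<.04)
    k=m&(R<70)&(P[...,1]>.06)
    n,l,st,ce=cv2.connectedComponentsWithStats(k.astype(np.uint8))
    for i in range(1,n):
        if st[i,4]>60:
            q=P[l==i]; rr=cv2.minAreaRect((q[:,:2]*1000).astype(np.float32)); print(' dark',st[i],rr,np.median(q,0))
    w=m&(R>150)&(abs(R-B)<50)
    n,l,st,ce=cv2.connectedComponentsWithStats(w.astype(np.uint8))
    for i in range(1,n):
        if st[i,4]>30:
            q=P[l==i]; rr=cv2.minAreaRect((q[:,:2]*1000).astype(np.float32)); print(' white',st[i],rr,np.median(q,0))
    for nm,cx,cy in (('big',.612,-.322),('small',.543,-.255)):
        wc=(np.hypot(P[...,0]-cx,P[...,1]-cy)<(.055 if nm=='big' else .035))&(z>.006)
        top=wc&(z>(.045 if nm=='big' else .03)); low=wc&(z<.018)
        for s,mm in (('all',wc),('top',top),('foot',low)):
            print(' ',nm,s,mm.sum(),cv2.minAreaRect((P[mm][:,:2]*1000).astype(np.float32)),np.round(P[mm].mean(0),4), P[mm][:,2].max())
```

```text
scene board 1009 ((576.8648071289062, -94.17723846435547), (85.82432556152344, 103.15206909179688), 10.614673614501953) [ 0.57127815 -0.09886361  0.14200243]
 cap 41 [ 0.57236257 -0.09584333  0.15186006] [ 0.57129576 -0.09036627  0.15716802]
 housing top 819 ((646.5799560546875, -81.27305603027344), (90.64705657958984, 102.14486694335938), 10.292609214782715) [ 0.65493637 -0.08842685  0.15004249]
 lever 49 [ 0.6467206  -0.08179942  0.1860802 ] [[ 0.64464306 -0.07836848  0.19530934]
 [ 0.6437872  -0.08361195  0.19536301]
 [ 0.64646001 -0.08418665  0.19650671]]
 dark [ 184  181   59   86 1173] ((482.45123291015625, 207.12722778320312), (285.12371826171875, 46.8588752746582), 23.15059471130371) [0.45879096 0.19806534 0.03687931]
 dark [212 230  37  27 199] ((453.03961181640625, 118.49825286865234), (14.110272407531738, 97.33877563476562), 88.9354476928711) [0.44652211 0.11616529 0.01231162]
 white [293 193  10   9  49] ((657.5736083984375, 94.46678161621094), (14.255768775939941, 22.04108238220215), 38.49776840209961) [0.6589643  0.09167968 0.02156399]
 white [250 198  38  31 384] ((576
[... 2940 characters left out ...]
-0.3224  0.0613] 0.06917451311813494
  big foot 322 ((619.4371948242188, -318.22210693359375), (54.80409240722656, 50.512969970703125), 15.363065719604492) [ 0.6109 -0.327   0.0117] 0.017986455857284978
  small all 374 ((545.2743530273438, -255.40599060058594), (28.025249481201172, 47.69882583618164), 83.6492919921875) [ 0.5449 -0.2544  0.0273] 0.047091566626952464
  small top 211 ((545.202880859375, -253.22671508789062), (22.741788864135742, 46.845252990722656), 78.99007415771484) [ 0.545  -0.2533  0.0414] 0.047091566626952464
  small foot 160 ((545.2115478515625, -255.5434112548828), (27.837385177612305, 33.260597229003906), 84.55817413330078) [ 0.5448 -0.2558  0.0088] 0.017460585836560516
```

```bash
cat >> h.py <<'E'
def plan(pos,yaw_deg,roll_handle=0.):
    """shift/turn (tool axes) from present pose to tool-down pose: tool y closes across handle dir yaw; roll about handle"""
    T=tcpT(); best=None
    for k in (0,180):
        Rg=Ro.from_euler('z',yaw_deg,degrees=True)*Ro.from_euler('x',roll_handle,degrees=True)*Ro.from_euler('x',180,degrees=True)*Ro.from_euler('z',k,degrees=True)
        rv=(Ro.from_matrix(T[:3,:3]).inv()*Rg).as_rotvec(degrees=True)
        if best is None or np.linalg.norm(rv)<np.linalg.norm(best): best=rv
    return np.round(best,2),np.round(T[:3,:3].T@(np.array(pos)-T[:3,3]),4)
E
python3 - <<'E'
from h import *
a=np.load('scene0.npz');b=np.load('side0.npz')
A=cv2.resize(a['im'][245:315,385:485],(600,420),interpolation=2);B=cv2.resize(b['im'][275:345,310:410],(600,420),interpolation=2)
save('web.png',cv2.resize(np.vstack([A,B]),(420,588)))
L=np.array([.576,-.096]);c,s=np.cos(np.radians(10.4)),np.sin(np.radians(10.4))
h=L+.088*np.array([c,s]); pre=h-.065*np.array([c,s]);print(h,pre)
print(plan([*pre,.26],10.4),plan([*pre,.187],10.4), sense()['joints'])
E
```

```text
[ 0.66255429 -0.08011432] [ 0.59862214 -0.09184806]
(array([  0.  ,   0.  , -24.71]), array([-0.6027, -0.591 , -0.0207])) (array([  0.  ,   0.  , -24.71]), array([-0.6027, -0.591 ,  0.0523])) [-1.38721248  0.53636659 -0.00438942  1.5379209   0.00258013  1.06729231
 -0.0711977 ]
```

View pics/web.png

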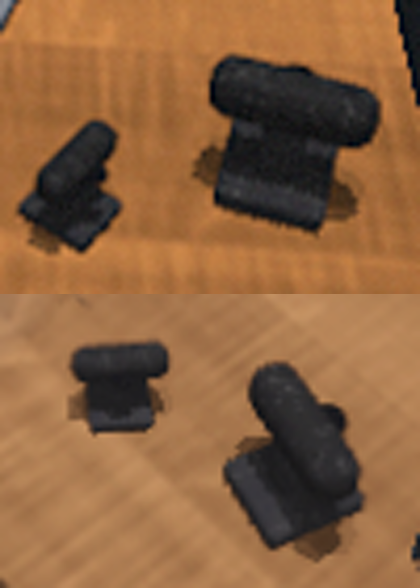

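step_arm([
  [0,0,-25,-0.603,-0.591,-0.02,0],
  [0,0,-25,-0.603,-0.591,-0.02,0],
  [0,0,-25,-0.603,-0.591,-0.02,0],
  [0,0,-25,-0.603,-0.591,-0.02,0],
  [0,0,-25,-0.603,-0.591,-0.02,0],
  [0,0,-25,-0.603,-0.591,-0.02,0],
  [0,0,-25,-0.603,-0.591,-0.02,0],
  [0,0,-25,-0.603,-0.591,-0.02,0],
  [0,0,-25,-0.603,-0.591,-0.02,0],
  [0,0,-25,-0.603,-0.591,-0.02,0],
])

```text
time: 1.93
tcp_pos: [0.3777, 0.2719, 0.2496]
tcp_rot: [3.141, 0.001, -2.955]
contact_force: [1.1, 0.7, -0.4]
finger_gap: 0.0
gripper_force: 0.0
```

Run:
```python
from h import *
im,P=cloud('wrist'); save('w1.png',im); np.savez('w1.npz',im=im,P=P)
print(plan([.5986,-.0918,.26],10.4),plan([.5986,-.0918,.187],10.4),sense()['tcp_pos'],sense()['joints'],camera_params('wrist'))
```

```text
(array([-0.24,  0.12, -0.3 ]), array([-0.1504, -0.3879, -0.0084])) (array([-0.24,  0.12, -0.3 ]), array([-0.1503, -0.3876,  0.0646])) [0.38248519 0.26368832 0.24966419] [-0.74790749  0.20551201  0.0503081   2.00262492 -0.00696281  0.93405741
  1.05258884] {'camera_matrix': array([[339.33492936,   0.        , 319.00873105],
       [  0.        , 339.33492936, 197.91075681],
       [  0.        ,   0.        ,   1.        ]]), 'k1': -0.06688553903909593, 'T_tool_cam': array([[-1.58629956e-04,  9.51381396e-01,  3.08015281e-01,
         7.90778833e-02],
       [ 9.99999984e-01,  1.24594158e-04,  1.30166883e-04,
         4.19404023e-04],
       [ 8.54614463e-05,  3.08015297e-01, -9.51381401e-01,
        -1.34408656e-01],
       [ 0.00000000e+00,  0.00000000e+00,  0.00000000e+00,
         1.00000000e+00]])}
```

step_arm([
  [0,0,0,-0.15,-0.388,-0.01,0],
  [0,0,0,-0.15,-0.388,-0.01,0],
  [0,0,0,-0.15,-0.388,-0.01,0],
  [0,0,0,-0.15,-0.388,-0.01,0],
  [0,0,0,-0.15,-0.388,-0.01,0],
  [0,0,0,-0.15,-0.388,-0.01,0],
  [0,0,0,-0.15,-0.388,-0.01,0],
  [0,0,0,-0.15,-0.388,-0.01,0],
  [0,0,0,-0.15,-0.388,-0.01,0],
  [0,0,0,-0.15,-0.388,-0.01,0],
])

```text
time: 2.82
tcp_pos: [0.5972, -0.0813, 0.2594]
tcp_rot: [-3.142, 0.0, -2.955]
contact_force: [0.8, 0.5, 0.2]
finger_gap: -0.0
gripper_force: 0.0
```

Run:
```python
from h import *
im,P=cloud('wrist'); save('w2.png',im); np.savez('w2.npz',im=im,P=P)
for t in ('toggle','webcam'):
  for r in outline_of('wrist',t)[:2]:
    q=P[r['region']]; print(t,r['conf'],r['box'],np.nanmean(q,0),np.nanmax(q,0))
z=P[...,2]; near=np.hypot(P[...,0]-.65,P[...,1]+.082)<.05
t=near&(z>.17); print('lever',t.sum(),P[t].mean(0) if t.any() else '')
imi=im.astype(int); g=(imi[...,1]>imi[...,0]+25)&(imi[...,1]>imi[...,2]+15)&(abs(z-.142)<.007)
print('board',cv2.minAreaRect((P[g][:,:2]*1000).astype(np.float32)),g.sum())
print(plan([.5986,-.0918,.187],10.4),sense()['tcp_pos'])
```

```text
toggle 0.74 [366.0, 0.0, 381.6, 18.6] [ 0.42936069 -0.05369715  0.00419917] [ 0.43760592 -0.0440581   0.007772  ]
webcam 0.78 [155.2, 66.4, 197.3, 115.7] [ 0.54682009 -0.24340691  0.02851978] [ 0.57561124 -0.22807325  0.04590299]
webcam 0.69 [457.2, 14.5, 546.5, 223.6] [0.52954625 0.11831118 0.01249841] [0.6370639  0.15239666 0.02432489]
lever 1320 [ 0.60748611 -0.09847552  0.30636778]
board ((577.0140380859375, -92.93143463134766), (82.93733215332031, 103.66667938232422), 10.13197135925293) 8261
(array([-0.12,  0.01, -0.05]), array([ 0.    , -0.0082,  0.0721])) [ 0.59710492 -0.08357604  0.25908458]
```

View pics/w2.png

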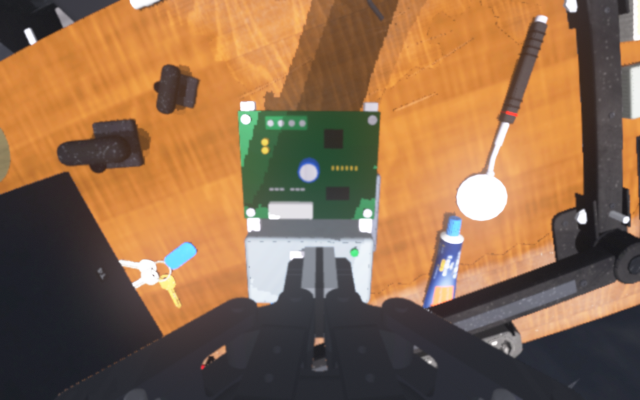

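step_arm([
  [0,0,0,0,0,0.02,0],
  [0,0,0,0,0,0.045,0],
  [0,0,0,0,0,0.06,0],
  [0,0,0,0,0,0.06,0],
  [0,0,0,0,0,0.06,0],
  [0,0,0,0,0,0.06,0],
  [0,0,0,0,0,0.06,0],
  [0,0,0,0,0,0.06,0],
  [0,0,0,0,0,0.06,0],
  [0,0,0,0,0,0.06,0],
])

```text
time: 3.8
tcp_pos: [0.5965, -0.0797, 0.1998]
tcp_rot: [-3.141, 0.001, -2.955]
contact_force: [0.9, -0.0, 0.4]
finger_gap: -0.0003
gripper_force: 0.0
```

Run:
```python
from h import *
L=np.array([.5765,-.0943]);e=np.array([np.cos(np.radians(10.3)),np.sin(np.radians(10.3))]);h=L+.088*e
for d in (-.065,-.004,0): print(plan([*(h+d*e),.186],10.3))
print(sense()['tcp_pos'],sense()['contact_force'])
f=np.load('w2.npz');P=f['P'];im=f['im']
for px in ((98,166),(98,150),(65,150),(125,150),(120,125),(140,140)): print(px,np.round(P[px[1],px[0]],3),im[px[1],px[0]])
save('w2c.png',cv2.resize(im[110:180,40:160],None,fx=5,fy=5,interpolation=2).clip(0,100)*2)
```

```text
(array([-0.01,  0.05,  0.39]), array([-0.0006, -0.0108,  0.0138]))
(array([-0.01,  0.05,  0.39]), array([-0.0616, -0.0112,  0.0138]))
(array([-0.01,  0.05,  0.39]), array([-0.0656, -0.0112,  0.0138]))
[ 0.59651542 -0.07970609  0.19975868] [ 0.94197533 -0.04537574  0.41086385]
(98, 166) [ 0.636 -0.311  0.053] [55 40 38]
(98, 150) [ 0.615 -0.303  0.066] [69 58 57]
(65, 150) [ 0.621 -0.338  0.066] [76 70 72]
(125, 150) [ 0.613 -0.28   0.056] [61 44 37]
(120, 125) [ 0.597 -0.311  0.012] [82 71 76]
(140, 140) [ 0.614 -0.293 -0.001] [109  70  36]
```

View pics/w2c.png

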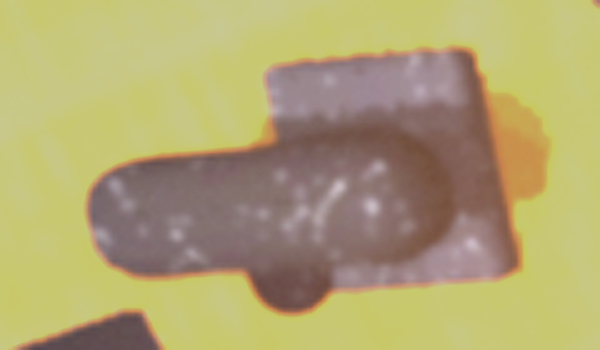

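step_arm([
  [0,0,0.4,0,-0.011,0.014,0],
  [0,0,0.4,0,-0.011,0.014,0],
  [0,0,0.4,-0.01,-0.011,0.014,0],
  [0,0,0.4,-0.02,-0.011,0.014,0],
  [0,0,0.4,-0.028,-0.011,0.014,0],
  [0,0,0.4,-0.036,-0.011,0.014,0],
  [0,0,0.4,-0.044,-0.011,0.014,0],
  [0,0,0.4,-0.052,-0.011,0.014,0],
  [0,0,0.4,-0.058,-0.011,0.014,0],
  [0,0,0.4,-0.062,-0.011,0.014,0],
])

```text
time: 4.63
tcp_pos: [0.6593, -0.0793, 0.1847]
tcp_rot: [-3.141, -0.001, -2.962]
contact_force: [-3.5, -1.7, -0.1]
finger_gap: -0.0001
gripper_force: 1.6
```

step_arm([
  [0,0,0,-0.002,0,0,0],
  [0,0,0,-0.004,0,0,0],
  [0,0,0,-0.004,0,0,0],
  [0,0,0,-0.004,0,0,0],
  [0,0,0,0.01,0,0,0],
  [0,0,0,0.04,0,-0.01,0],
  [0,0,0,0.07,0,-0.05,0],
  [0,0,0,0.1,0.03,-0.06,0],
  [0,0,0,0.13,0.06,-0.06,0],
  [0,0,0,0.16,0.08,-0.06,0],
])

```text
time: 5.47
tcp_pos: [0.4901, -0.028, 0.2468]
tcp_rot: [3.141, 0.006, -2.962]
contact_force: [0.5, 0.4, 0.6]
finger_gap: 0.0001
gripper_force: 0.0
```

Run:
```python
from h import *
for c in ('scene','side','wrist'):
    im,P=cloud(c); np.savez(c+'3.npz',im=im,P=P)
    if c!='wrist':
        z=P[...,2]; t=(np.hypot(P[...,0]-.663,P[...,1]+.0786)<.04)&(z>.17)&(z<.21); q=P[t]
        print(c,t.sum(),q.mean(0) if len(q) else '', q[np.argsort(q[:,2])[-3:]] if len(q) else '')
print(sense()['tcp_pos'],sense()['tcp_rot'])
m=outline_of('wrist','mirror')
for r in m[:3]:
    q=P[r['region']]; q=q[np.isfinite(q[:,0])]; print(r['conf'],r['box'],np.median(q,0),cv2.minAreaRect((q[:,:2]*1000).astype(np.float32)))
```

```text
scene 66 [ 0.67623372 -0.07576767  0.18392996] [[ 0.68270874 -0.07312143  0.19512353]
 [ 0.6804674  -0.07691572  0.19522055]
 [ 0.68297689 -0.07531647  0.19576383]]
side 54 [ 0.67575768 -0.0784559   0.18359006] [[ 0.68026154 -0.08052003  0.19370408]
 [ 0.68220015 -0.07402756  0.19440891]
 [ 0.67838536 -0.07848778  0.19525336]]
[ 0.48730998 -0.02763921  0.24542907] [ 3.13976599e+00  8.46092362e-04 -2.95907569e+00]
0.29 [68.5, 57.2, 188.3, 111.9] [ 0.43347318 -0.23917176  0.01390689] ((435.07891845703125, -247.47775268554688), (18.518213272094727, 141.6396942138672), 28.449230194091797)
```

Run:
```python
from h import *
from scipy.optimize import least_squares
for n in ('w2','wrist3','scene3','side3'):
    f=np.load(n+'.npz');P=f['P'];im=f['im'].astype(int)
    R,G,B=im[...,0],im[...,1],im[...,2]; z=P[...,2]
    box=(P[...,0]>.38)&(P[...,0]<.64)&(abs(P[...,1]-.118)<.05)&(z>.005)&(z<.03)
    k=box&(R<90)&(P[...,0]<.53)&(abs(P[...,1]-.117)<.02)
    w=box&(R>130)&(abs(R-B)<50)&(P[...,0]>.55)
    if k.sum()>30:
        q=P[k]; r=cv2.minAreaRect((q[:,:2]*1000).astype(np.float32)); l=cv2.fitLine((q[:,:2]).astype(np.float32),cv2.DIST_HUBER,0,.01,.01).ravel()
        print(n,'grip',k.sum(),r,np.degrees(np.arctan2(l[1],l[0])),np.median(q,0),'x',q[:,0].min(),q[:,0].max())
    if w.sum()>30:
        q=P[w]; (c,rad)=cv2.minEnclosingCircle((q[:,:2]*1000).astype(np.float32)); print('  glass',w.sum(),c,rad,np.median(q,0),'y',np.percentile(q[:,1],[1,99]),'x',np.percentile(q[:,0],[1,99]))
print(plan([.459,.117,.12],0))
```

```text
w2 grip 446 ((458.32958984375, 119.51251220703125), (13.151450157165527, 101.96438598632812), 88.06434631347656) -2.5006554 [0.43915338 0.1153671  0.01034651] x 0.40718582402233605 0.5091111438351502
  glass 1854 (592.8949584960938, 109.45079040527344) 43.57968521118164 [0.60150639 0.11723576 0.01419434] y [0.0940687  0.14144114] x [0.55422198 0.63017111]
wrist3 grip 403 ((457.82598876953125, 119.84683227539062), (13.141282081604004, 105.13290405273438), 88.34394836425781) -2.5107536 [0.43946428 0.11545748 0.01119867] x 0.40514657165342477 0.5102310833590722
  glass 1588 (590.9805908203125, 117.302490234375) 40.01382064819336 [0.60072582 0.11746871 0.01407517] y [0.0935843  0.14096048] x [0.55478259 0.62871309]
scene3 grip 256 ((459.792236328125, 118.44376373291016), (13.428877830505371, 108.07447814941406), 88.82148742675781) -2.3537643 [0.45374092 0.11637016 0.01243126] x 0.40573499040385286 0.5137425338192728
  glass 361 (594.9196166992188, 106.44644927978516) 45.611854553222656 [0.60104138 0.11635428 0.01349743] y [0.09273762 0.14044978] x [0.55517908 0.63273799]
side3 grip 176 ((458.2687683105469, 117.50947570800781), (14.894362449645996, 106.59076690673828), 87.91862487792969) -1.1666803 [0.45612531 0.11466685 0.01209782] x 0.40481195753444593 0.5114984959892691
  glass 111 (589.7479248046875, 117.21897888183594) 37.12413787841797 [0.59829974 0.12694208 0.01781723] y [0.11356162 0.13995666] x [0.55906915 0.62558917]
(array([ 0.05,  0.17, 10.38]), array([0.0042, 0.1487, 0.126 ]))
```

Run:
```python
from h import *
for n in ('w2','wrist3','scene3','side3'):
    P=np.load(n+'.npz')['P'].reshape(-1,3)
    for a in (.40,.46,.52):
        q=P[(abs(P[:,0]-a)<.02)&(P[:,1]>.135)&(P[:,1]<.26)&(P[:,2]>.008)&(P[:,2]<.2)]
        if len(q)>5: print(n,a,len(q),'ymin',q[:,1].min().round(3),'zmax',[ (round(y,2),round(q[abs(q[:,1]-y)<.01][:,2].max(),3)) for y in (.15,.17,.19,.21,.23) if (abs(q[:,1]-y)<.01).any()])
print(plan([.459,.1185,.11],-1),sense()['tcp_pos'])
```

```text
w2 0.4 2548 ymin 0.135 zmax [(0.15, np.float64(0.043)), (0.17, np.float64(0.042)), (0.19, np.float64(0.041)), (0.21, np.float64(0.04)), (0.23, np.float64(0.024))]
w2 0.46 2359 ymin 0.177 zmax [(0.17, np.float64(0.036)), (0.19, np.float64(0.041)), (0.21, np.float64(0.042)), (0.23, np.float64(0.04))]
w2 0.52 1528 ymin 0.207 zmax [(0.21, np.float64(0.04)), (0.23, np.float64(0.041))]
wrist3 0.4 2567 ymin 0.135 zmax [(0.15, np.float64(0.043)), (0.17, np.float64(0.042)), (0.19, np.float64(0.041)), (0.21, np.float64(0.039)), (0.23, np.float64(0.025))]
wrist3 0.46 2162 ymin 0.178 zmax [(0.17, np.float64(0.035)), (0.19, np.float64(0.041)), (0.21, np.float64(0.042)), (0.23, np.float64(0.04))]
wrist3 0.52 1256 ymin 0.207 zmax [(0.21, np.float64(0.04)), (0.23, np.float64(0.041))]
scene3 0.4 445 ymin 0.135 zmax [(0.15, np.float64(0.042)), (0.17, np.float64(0.041)), (0.19, np.float64(0.041)), (0.21, np.float64(0.037)), (0.23, np.float64(0.025))]
scene3 0.46 388 ymin 0.177 zmax [(0.17, np.float64(0.034)), (0.19, np.float64(0.041)), (0.21, np.float64(0.041)), (0.23, np.float64(0.04))]
scene3 0.52 223 ymin 0.207 zmax [(0.21, np.float64(0.04)), (0.23, np.float64(0.041))]
side3 0.4 248 ymin 0.136 zmax [(0.15, np.float64(0.042)), (0.17, np.float64(0.041)), (0.19, np.float64(0.041)), (0.21, np.float64(0.038)), (0.23, np.float64(0.024))]
side3 0.46 213 ymin 0.177 zmax [(0.17, np.float64(0.034)), (0.19, np.float64(0.04)), (0.21, np.float64(0.041)), (0.23, np.float64(0.039))]
side3 0.52 164 ymin 0.206 zmax [(0.21, np.float64(0.039)), (0.23, np.float64(0.041))]
(array([ 0.05,  0.17, 11.38]), array([0.004 , 0.1502, 0.136 ])) [ 0.48958378 -0.02865354  0.24590443]
```

step_arm([
  [0,0,11.4,0.004,0.15,0.136,0.5],
  [0,0,11.4,0.004,0.15,0.136,0.5],
  [0,0,11.4,0.004,0.15,0.136,0.5],
  [0,0,11.4,0.004,0.15,0.136,0.5],
  [0,0,11.4,0.004,0.15,0.136,0.5],
  [0,0,11.4,0.004,0.15,0.136,0.5],
  [0,0,11.4,0.004,0.15,0.136,0.5],
  [0,0,11.4,0.004,0.15,0.136,0.5],
  [0,0,11.4,0.004,0.15,0.136,0.5],
  [0,0,11.4,0.004,0.15,0.136,0.5],
])

```text
time: 6.5
tcp_pos: [0.4602, 0.1161, 0.1101]
tcp_rot: [3.141, 0.003, 3.12]
contact_force: [0.2, -0.1, 0.6]
finger_gap: 0.0428
gripper_force: 0.0
```

Run:
```python
from h import *
im,P=cloud('wrist'); np.savez('wrist4.npz',im=im,P=P); im=im.astype(int)
R,B=im[...,0],im[...,2]; z=P[...,2]
k=(R<90)&(z>.005)&(z<.022)&(abs(P[...,1]-.117)<.02)&(P[...,0]>.39)&(P[...,0]<.52)
q=P[k]; print(k.sum(),cv2.minAreaRect((q[:,:2]*1000).astype(np.float32)) if len(q) else '')
print(plan([.459,.1185,.012],-1),sense()['tcp_pos'],sense()['finger_gap'])
```

```text
2465 ((457.4113464355469, 122.01168060302734), (13.828278541564941, 106.4259033203125), 88.65196228027344)
(array([ 0.02,  0.12, -0.24]), array([0.0011, 0.0022, 0.098 ])) [0.45983713 0.1162204  0.11001124] 0.04257071956484162
```

step_arm([
  [0,0,0,0,0.003,0.03,0.5],
  [0,0,0,0,0.003,0.06,0.5],
  [0,0,0,0,0.003,0.08,0.5],
  [0,0,0,0,0.003,0.092,0.5],
  [0,0,0,0,0.003,0.098,0.5],
  [0,0,0,0,0.003,0.098,0.5],
  [0,0,0,0,0.003,0.098,0],
  [0,0,0,0,0.003,0.098,0],
  [0,0,0,0,0.003,0.098,0],
  [0,0,0,0,0.003,0.098,0],
], newtons=70)

```text
time: 7.38
tcp_pos: [0.4596, 0.1203, 0.0125]
tcp_rot: [3.141, 0.002, 3.122]
contact_force: [-1.5, -1.2, 5.1]
finger_gap: 0.0119
gripper_force: 68.8
```

step_arm([
  [0,0,0,0,0,0,0],
  [0,0,0,0,0,0,0],
  [0,0,0,0,0,0,0],
  [0,0,0,0,0,-0.01,0],
  [0,0,0,0,0,-0.02,0],
  [0,0,0,0,0,-0.035,0],
  [0,0,0,0,0,-0.05,0],
  [0,0,0,0,0,-0.06,0],
  [0,0,0,0,0,-0.06,0],
  [0,0,0,0,0,-0.06,0],
])

```text
time: 8.22
tcp_pos: [0.4591, 0.1205, 0.072]
tcp_rot: [3.141, 0.002, 3.122]
contact_force: [-0.9, 0.4, -1.6]
finger_gap: 0.0114
gripper_force: 68.6
```

```bash
cat > fit.py <<'E'
from h import *
def meas():
    out={}
    for c in ('wrist','scene','side'):
        im,P=cloud(c); T=tcpT(); np.savez(c+'m.npz',im=im,P=P,T=T); im=im.astype(int)
        Q=(P-T[:3,3])@T[:3,:3]   # tool frame
        x,y,z=Q[...,0],Q[...,1],Q[...,2]; R,G,B=im[...,0],im[...,1],im[...,2]
        w=(R>110)&(abs(R-B)<60)&(x<-.108)&(x>-.19)&(abs(y)<.05)&(abs(z)<.05)
        q=Q[w]
        if len(q)<40: print(c,'few',len(q)); continue
        m=q.mean(0)
        for _ in range(4):
            n=np.linalg.svd(q-q.mean(0),full_matrices=False)[2][2]; d=(q-q.mean(0))@n; q=q[abs(d)<max(.004,2*d.std())]
        n*=-np.sign(n[2]); 
        r=(np.percentile(q,98,0)+np.percentile(q,2,0))/2
        print(c,len(q),'tool: mid',r.round(4),'mean',q.mean(0).round(4),'n',n.round(3),'tilt about handle',np.degrees(np.arctan2(n[1],-n[2])).round(1),'ext',np.ptp(q,axis=0).round(3))
        print('   world mid',(T[:3,:3]@r+T[:3,3]).round(4),'n',(T[:3,:3]@n).round(3))
E
python3 - <<'E'
from fit import *
meas(); s=sense(); print(s['tcp_pos'],s['tcp_rot'],s['finger_gap'],s['gripper_force'],s['time'])
E
```

```text
wrist few 0
scene 363 tool: mid [-0.1432 -0.0005 -0.001 ] mean [-0.1431 -0.0009 -0.0013] n [ 0.004 -0.342 -0.94 ] tilt about handle -20.0 ext [0.063 0.052 0.023]
   world mid [0.6013 0.1169 0.0717] n [-0.01  -0.342  0.94 ]
side 261 tool: mid [-0.1411 -0.0023 -0.0003] mean [-0.1417 -0.0029 -0.0009] n [-0.002 -0.34  -0.941] tilt about handle -19.8 ext [0.06  0.055 0.023]
   world mid [0.5991 0.115  0.0708] n [-0.003 -0.339  0.941]
[0.4580239  0.12004278 0.07060602] [-3.14116394e+00 -1.15320304e-03  3.12238400e+00] 0.01148991986543134 68.6500632762909 8.3667
```

```bash
cat >> h.py <<'E'
def tgt(glass,yaw,roll,g=np.array([-.1425,-.0012,-.0015])):
    Rg=(Ro.from_euler('z',yaw,degrees=True)*Ro.from_euler('x',roll,degrees=True)*Ro.from_euler('x',180,degrees=True)*Ro.from_euler('z',180,degrees=True)).as_matrix()
    return np.array(glass)-Rg@g
E
python3 - <<'E'
from h import *
p=tgt([.5765,-.0943,.052],14,25); print(p)
print(plan([.41,.06,p[2]+.02],14,25)); print(plan(p,14,25), sense()['joints'])
E
```

```text
[ 0.43781639 -0.12710351  0.05114768]
(array([-24.87,   3.23, -14.87]), array([ 0.0469, -0.061 , -0.0005]))
(array([-24.87,   3.23, -14.87]), array([ 0.0154, -0.2475,  0.0196])) [-0.48378873  0.52681348  0.16320853  2.11079016 -0.16607242  0.51694952
  1.35399154]
```

step_arm([
  [-4,0.5,-2.4,0.008,-0.01,-0.005,0],
  [-8,1,-4.8,0.016,-0.02,-0.005,0],
  [-12,1.5,-7,0.024,-0.03,-0.005,0],
  [-16,2,-9.5,0.032,-0.04,-0.003,0],
  [-20,2.6,-12,0.04,-0.05,-0.001,0],
  [-25,3.2,-15,0.047,-0.061,0,0],
  [-25,3.2,-15,0.047,-0.061,0,0],
  [-25,3.2,-15,0.047,-0.061,0,0],
  [-25,3.2,-15,0.047,-0.061,0,0],
  [-25,3.2,-15,0.047,-0.061,0,0],
])

```text
time: 9.2
tcp_pos: [0.4103, 0.0615, 0.0711]
tcp_rot: [2.703, 0.002, -2.893]
contact_force: [-0.0, -0.4, -1.6]
finger_gap: 0.0113
gripper_force: 68.9
```

Run:
```python
from fit import *
meas(); s=sense(); print(s['tcp_pos'],s['gripper_force'],s['time'],s['joints'])
print(plan([.4378,-.1271,.0511],14,25))
```

```text
wrist few 0
scene 57 tool: mid [-0.1472 -0.0197  0.0062] mean [-0.147  -0.0198  0.006 ] n [-0.062 -0.517 -0.854] tilt about handle -31.2 ext [0.039 0.013 0.009]
   world mid [0.5567 0.0833 0.0578] n [ 0.264 -0.79   0.554]
side 301 tool: mid [-0.14   -0.0008 -0.0006] mean [-0.1409 -0.001  -0.0012] n [-0.001 -0.349 -0.937] tilt about handle -20.4 ext [0.061 0.051 0.022]
   world mid [0.5462 0.0953 0.0719] n [ 0.175 -0.691  0.701]
[0.41030132 0.0616218  0.07130598] 68.91871333122253 9.35 [ 0.31092536  0.57789047 -0.29985141  2.15219622 -0.45694675  0.61268922
  2.26726051]
(array([0.1 , 0.01, 0.34]), array([ 0.02  , -0.1803, -0.0622]))
```

step_arm([
  [0,0,0,0.001,-0.009,-0.003,0],
  [0,0,0,0.002,-0.018,-0.006,0],
  [0,0,0,0.003,-0.027,-0.009,0],
  [0,0,0,0.004,-0.036,-0.012,0],
  [0,0,0,0.005,-0.045,-0.016,0],
  [0,0,0,0.006,-0.054,-0.019,0],
  [0,0,0,0.007,-0.063,-0.022,0],
  [0,0,0,0.008,-0.072,-0.025,0],
  [0,0,0,0.009,-0.081,-0.028,0],
  [0,0,0,0.01,-0.09,-0.031,0],
])

```text
time: 10.18
tcp_pos: [0.424, -0.0351, 0.0608]
tcp_rot: [2.703, 0.002, -2.896]
contact_force: [0.3, -0.7, -2.0]
finger_gap: 0.0117
gripper_force: 68.9
```

Run:
```python
from h import *
s=sense(); print(s['tcp_pos'],s['gripper_force'],s['time'],s['joints'])
print(plan([.4378,-.1271,.0511],14,25))
```

```text
[ 0.42395677 -0.03514976  0.06083351] 68.91700029373169 10.1833 [ 0.45135983  0.63018634 -0.23263992  2.06348726 -0.3857961   0.71115548
  2.39024417]
(array([0.13, 0.09, 0.15]), array([ 0.009 , -0.0879, -0.0305]))
```

j7 stays in range; go on.

step_arm([
  [0,0,0,0.001,-0.011,-0.004,0],
  [0,0,0,0.002,-0.022,-0.008,0],
  [0,0,0,0.003,-0.033,-0.011,0],
  [0,0,0,0.005,-0.044,-0.015,0],
  [0,0,0,0.006,-0.055,-0.019,0],
  [0,0,0,0.007,-0.066,-0.023,0],
  [0,0,0,0.008,-0.077,-0.027,0],
  [0,0,0,0.009,-0.088,-0.03,0],
  [0,0,0,0.009,-0.088,-0.03,0],
  [0,0,0,0.009,-0.088,-0.03,0],
])

```text
time: 11.02
tcp_pos: [0.4377, -0.1264, 0.0506]
tcp_rot: [2.703, 0.002, -2.896]
contact_force: [-0.5, 0.7, -1.9]
finger_gap: 0.0118
gripper_force: 68.9
```

Run:
```python
from fit import *
meas(); s=sense(); print(s['tcp_pos'],s['gripper_force'],s['time'],s['joints'],np.abs(s['qvel']).max(),s['contact_force'])
print(plan([.4378,-.1271,.0511],14,25))
im=np.load('scenem.npz')['im'];sd=np.load('sidem.npz')['im']
a=cv2.resize(im[145:345,250:490],(600,500));b=cv2.resize(sd[170:345,240:420],None,fx=3,fy=3)
save('end.png',cv2.resize(np.hstack([a,cv2.resize(b,(514,500))]),(800,360)))
L=np.array([.5765,-.0943])
for n in('scenem','sidem'):
    f=np.load(n+'.npz');P=f['P'];im=f['im'].astype(int);z=P[...,2]
    g=(im[...,1]>im[...,0]+25)&(im[...,1]>im[...,2]+15)&(abs(z-.142)<.006)&(np.hypot(P[...,0]-.576,P[...,1]+.094)<.09)
    print(n,'board',g.sum(),cv2.minAreaRect((P[g][:,:2]*1000).astype(np.float32)))
    t=(np.hypot(P[...,0]-.663,P[...,1]+.0786)<.04)&(z>.185)&(z<.21); print('lever',P[t].mean(0))
    w=(np.hypot(P[...,0]-.617,P[...,1]+.319)<.055)&(z>.045); print('webcam top',cv2.minAreaRect((P[w][:,:2]*1000).astype(np.float32)))
```

```text
wrist few 0
scene few 0
side 422 tool: mid [-0.1504 -0.0179  0.0167] mean [-0.1434 -0.0125  0.0076] n [-0.02  -0.689 -0.724] tilt about handle -43.6 ext [0.081 0.063 0.05 ]
   world mid [ 0.5855 -0.097   0.0285] n [ 0.246 -0.899  0.362]
[ 0.43742889 -0.12494245  0.05082634] 68.92764687538147 11.1667 [ 0.55637917  0.69578545 -0.17468038  1.93983184 -0.32531556  0.81349487
  2.48516206] 0.0029271852658879043 [ 0.72508233  0.29046973 -1.76663392]
(array([0.19, 0.05, 0.21]), array([ 0.0002, -0.0019, -0.0012]))
scenem board 506 ((573.117919921875, -70.69781494140625), (86.36702728271484, 53.64152908325195), 10.452011108398438)
lever [ 0.67383281 -0.07438936  0.18578236]
webcam top ((626.3545532226562, -317.0429992675781), (38.589271545410156, 74.27232360839844), 16.815570831298828)
sidem board 771 ((575.406494140625, -94.34663391113281), (83.02470397949219, 105.09537506103516), 9.882625579833984)
lever [ 0.67901311 -0.07844086  0.19022379]
webcam top ((625.8038940429688, -317.7214050292969), (37.50579071044922, 71.66958618164062), 13.47258186340332)
```

View pics/end.png

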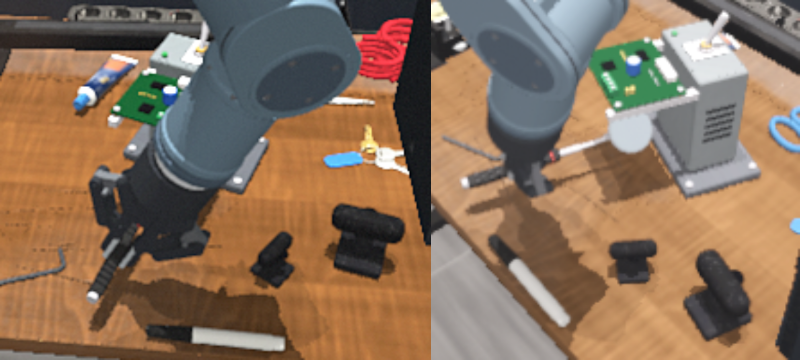

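Run:
```python
from h import *
f=np.load('sidem.npz');P=f['P'];im=f['im'].astype(int);z=P[...,2]
d=P-np.array([.5765,-.0943,.052]); 
w=(np.linalg.norm(d,axis=-1)<.04)&(im[...,0]>60)&(abs(im[...,0]-im[...,2])<60)&(abs(d@np.array([.171,-.686,.707]))<.012)
q=P[w]; 
n=np.linalg.svd(q-q.mean(0),full_matrices=False)[2][2]; n*=np.sign(n[2]); print(w.sum(),q.mean(0),((q.min(0)+q.max(0))/2),np.ptp(q,axis=0),n,np.degrees(np.arccos(n[2])),np.degrees(np.arctan2(n[1],n[0])))
hd=np.array([np.cos(np.radians(14)),np.sin(np.radians(14))])
s=q[:,:2]@hd; print('along handle',np.percentile(s,[1,99])-np.array([.5765,-.0943])@hd)
e=np.cross([hd[0],hd[1],0],[0,0,1]); print('perp',np.percentile(d[w]@e,[1,99]),'z',np.percentile(q[:,2],[1,99]))
g=(im[...,0]<80)&(z>.035)&(z<.07)&(np.hypot(P[...,0]-.39,P[...,1]+.139)<.06)
r=P[g]; print('grip butt',g.sum(),r.mean(0)); print(sense()['tcp_pos'],sense()['time'])
```

```text
335 [ 0.57419459 -0.09532922  0.04872062] [ 0.57005961 -0.09430241  0.04711063] [0.06496759 0.03481912 0.03219826] [ 0.17270844 -0.69522558  0.69773432] 45.75449003999184 -76.04895175861786
along handle [-0.0371076   0.02574135]
perp [-0.01283118  0.01604534] z [0.03229265 0.06238005]
grip butt 34 [ 0.41411335 -0.13691401  0.05097294]
[ 0.43742889 -0.12494245  0.05082634] 11.1667
```

```bash
python3 -c "
from bench import *
print(job_done())"
```

```text
the job is handed in; nothing more can be done
None
```

The job is handed in, but no verdict came back: the toggle is over at about 0.96 rad, and the mirror is held still under the lamp, its centre about 2–3 mm off plumb, about 50 mm up and tilted about 45.8° towards the larger webcam. That webcam's lens appears to point away from the robot rather than at the board, so I aimed at the lens position.

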